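# Seat the gel plates in the casting stand and hold them down

### The arm

A 7-joint arm with a two-finger parallel gripper is mounted at the origin on the work surface. World frame = base frame: x ahead of the robot, y to its left, z up, the work surface at z = 0. Lengths are in mm, angles in rad, forces in N, time in s.
With the tool pointing down it reaches from about 350 to 900 mm from the base axis. Payload 8.1 kg.
Tool frame: the origin (TCP) lies at the very end of the fingers, on their centre line; the grasp point (between the pads) lies 19 mm behind it; y points along the fingers, z is the direction in which the jaws open and shut, and the axes are right-handed (so a half turn about y gives the same grasp; the last joint's range is limited). The gripper opens to 92 mm and grips with 3 to 60 N. Pads are 19 mm wide; open, the fingers measure 130 mm over their backs; the gripper's body (75 mm by 190 mm) begins 47 mm behind the grasp point.
Start: joints at [1.232, 0.434, 0.025, 1.573, -0.012, 1.134, -0.075], TCP at [145.988, -607.726, 198.342] pointing down, gripper open.
Joint ranges: [-2.62, 2.62], [-0.44, 2.09], [-1.27, 1.32], [0.08, 2.57], [-1.32, 4.46], [0.12, 2], [-2.74, 2.74]. Speed limits (rad/s): [2.22, 2.22, 3.01, 3.01, 3.14, 3.14, 3.14].

### API

Orientations are given as a unit quaternion [w, x, y, z].
In Python, from rig import r gives the robot as it stands.
- The arm moves only by the shell command python3 -m pendant 'ROWS' [FORCE]. ROWS is JSON, a list that holds one entry, the list of rows, each a list of 5 numbers: the gripper's target within -1 to 1 (fully open at 1, half-way at 0, shut at -1), then the shift along the tool's x, y, z in mm, then the turn about the tool's y in degrees. A call has 1 to 5 rows; each row is the pose to reach, as a shift and turn from the pose commanded when the call began, along the tool's axes at that moment; what a row does not reach only later rows make up. A row lasts 1/10 s, in which the tool goes at most 50 mm and 8.59 degrees, less where a joint would pass 70% of its speed; a pose out of reach is approached as far as the arm can. A call with a gripper value outside its range is refused whole. The fingers move at their own pace and stop on an object; FORCE is the grip in N (left out, the last holds). Time passes only in rows, so rows that repeat a pose let the fingers close. It gives the time, the measured TCP pose, the force and the opening at its end, in the units of the state.
- r.get_state(): the state, without advancing time (a new reading comes with each control period).
- r.read_camera(name): name is "side" or "top" or "wrist"; returns a dict with "color" (384x512x3 uint8, red, green, blue), "range_z" (384x512 float32, mm along the optical axis (not along the pixel's ray), 0 where there is no reading), "mtx" (3x3 intrinsics, pixels), "rvec" (rotation vector, rad) and "tvec" (3), from world to camera coordinates, as OpenCV has them; the wrist camera has in their place "T_tool_cam" (4x4, takes a point from camera to tool coordinates, whose origin is the TCP and whose axes are the tool frame's). Camera axes: x right, y down, z forward; pixel columns grow to the right and rows downward; lengths in mm; the calibration is good to about 2 mm. A picture is of the moment at which its call begins: read the wrist's pose just before it.
- r.sign_off(): hands the job in, once; it reports no verdict.
The state is a dict: "time_s": time; "joint_positions": joint angles; "joint_velocities": joint speeds; "joint_torque": joint torques, N m; "eef_pos": TCP position; "eef_rot": TCP orientation; "contact_force": force on the tool from outside, world axes, zero at the start; "ft_torque": the same for the moment, N m; "opening": finger opening in mm.
Only numpy, scipy, OpenCV 4.12 (cv2) and the standard library are available. Lean on these libraries where they do the work, as an engineer would, in place of code of your own. Each camera call takes 0.05 s, during which the arm holds its last target. There are 200 camera calls.

### The job

Take the gel-plate sandwich out of the drying rack and slide it upright down behind the lips of the empty casting stand, short glass plate on the lip side, until it is fully home on the rubber sealing strip and the strip gives no more. Keep hold of it and keep it pressed down firmly, but not so hard that the plates could crack: finish like that, still gripping and pressing, so that I can turn the cams. Leave the dam in the rack, the filled stand and everything else on the bench as they are.

Things in the scene. Friction and masses are not known exactly. Their poses are not given: they have to be found in the camera images.
- sandwich: Gel-plate sandwich (loose, 0.14-0.28 kg), upright in an outer groove of the rack: white ceramic back plate 100 wide x 100 high x 3.5 mm, grey spacers, shorter clear glass front plate 100 x 90 x 3 mm; 8 mm thick. Origin: centre of underside; x = thickness (glass face at -4 mm, ceramic face at +4 mm), y = width, z = up. Grip across the thickness, mid-width, tips 20-35 mm below the top.
- sandwich_glass (a point): A point on the outer face of the sandwich's short glass plate (x = -4 mm, y = 0, 45 mm above the underside in the sandwich's frame); same axes as the sandwich.
- dam: The buffer dam: a plain white plastic plate 8 x 100 x 75 mm high, no glass, upright in the other outer groove of the rack (loose). Origin: centre of its underside. Not to be moved.
- rack: White plate drying rack (fixed), base 140 x 120 x 10 mm, three grooves 42 mm apart (x = -42, 0, +42 mm; the middle one empty), each 10.6 mm wide between 4 mm fins near its ends (y = +-32 to 48 mm, z = 10 to 42 mm); plates stand at z = 10 mm. Origin: centre of underside; x = across the grooves, y = along them, z = up.
- stand: Empty gel casting stand (fixed, clear back wall, cam levers swung outwards), base 120 x 150 x 10 mm. Origin: underside, below the slot's centre; x = from front lips to back wall, y = along the slot, z = up. Slot open at the top, 10 mm from lips (inner face x = -5 mm, over the plate's last 8.5 mm at each end) to back wall (x = +5 mm), 103.4 mm between the end posts (y); straight up to z = 80 mm.
- stand_mouth (a point): Middle of the mouth of the empty stand's slot, 89 mm above its underside; axes as the stand. From z = 80 to 89 mm lips, posts and wall flare outwards, widening the mouth by about 5 mm on every side. In the middle 50 mm there is no lip and the back wall is only 58 mm high, so fingers have room there.
- stand_strip (a joint): How far the empty stand's black sealing strip (20 x 100 mm, at the bottom of the slot, on springs) is pressed down, m: 0 = up, its top 30 mm above the stand's underside; 0.004 = at its stop. 2.5 N per mm: about 10 N in all brings it to its stop; the sandwich's weight alone presses it about 1 mm.
- stand_full: A second casting stand of the same kind (fixed) that already holds a sandwich with a white comb in its top, about 143 mm high, its cam levers turned in over the glass. Same origin and axes as the empty one. Leave alone.
- lamp: Small glass spirit lamp, 68 mm across, 62 mm high (loose). Origin: centre of underside.
- comb: White gel comb lying flat on the bench, 37 x 90 x 4 mm (loose). Origin: underside, middle of its back strip.
- jar_a: Glass jar with black lid, 64 mm across, 75 mm high (loose). Origin: centre of underside.
- jar_b: Another such jar (loose). Origin: centre of underside.
- dishes: Stack of three closed culture dishes, 92 mm across, about 44 mm high (loose). Origin: centre of underside.
- pipette: Blue and white pipette lying on the bench, about 245 x 24 x 24 mm (loose). Origin: under its middle, y = along it.
Not all that is in view belongs to the job. What is shaped like the sandwich but purple is not meant.

How it is judged (in metres and radians):
On the way, in this order (a step that is already met when the one before it is completed fails the run):
1. the sandwich is lifted clear of the rack (height (world z) of sandwich above 0.05 m), for 0.1 s.
2. the sandwich stands in the empty stand's slot behind the lips (z of sandwich in the frame of stand below 0.07 m and horizontal distance between sandwich and stand below 0.006 m and angle between the y axis of sandwich and the y axis of stand, either way round below 0.08 rad and angle between sandwich's own z axis and vertical below 0.12 rad), for 0.1 s.
At the end, for the whole second after the job is handed in: Sandwich upright (0.06 rad) in the empty stand's slot, glass on the lip side (5 mm, yaw 0.05 rad), at rest, pressing the sealing strip down by at least 3 of its 4 mm with over 5 N, still in the fingers; the dam still in its place (value of joint stand_strip above 0.003 m and z of sandwich in the frame of stand below 0.0285 m and horizontal distance between sandwich and stand below 0.005 m and angle between the y axis of sandwich and the y axis of stand, either way round below 0.05 rad and angle between sandwich's own z axis and vertical below 0.06 rad and x of sandwich_glass in the frame of stand below 0 m and contact force between the fingers and sandwich above 3 N and contact force between sandwich and stand above 5 N and linear speed of sandwich below 0.02 m/s and distance of dam from where it was at the start of the episode below 0.015 m); the arm keeps its last pose, push and grip.
It fails at once if the plates are pressed or knocked against a stand with more than 60 N (contact force between sandwich and stand above 60 N or contact force between sandwich and stand_full above 60 N).
It fails at once if the arm pushes against the filled stand (contact force between the arm and stand_full above 10 N).
It fails at once if the dam is moved more than 15 mm (distance of dam from where it was at the start of the episode above 0.015 m).
It fails at once if something else on the bench is moved more than 30 mm (distance of any of lamp, comb, jar_a, jar_b, dishes, pipette from where it was at the start of the episode above 0.03 m).
It fails at once if the lamp, a jar or the dam is tipped over (angle between any of lamp, jar_a, jar_b, dam's own z axis and vertical above 0.5 rad).
It also fails if it takes over 48 s, if anything falls off the work surface, if the arm or the gripper's body presses on something with over 40 N, if the wrist force passes 120 N, or if a joint passes its speed limit or range.

## Working session

There is one attempt and no reset: what is moved stays moved. The work goes in short steps, Python scripts to look and compute and a shell command to move; the robot and the scene stay as the last step left them, time stands still between calls to the robot, and variables do not carry over. Pictures are saved under pics/ and viewed, about 8 in all and at most 12, crops included, and the job is handed in when it is done.

```bash
mkdir -p pics; ls; python3 - <<'E'
from rig import r
import cv2,numpy as np
s=r.get_state(); print({k:np.round(v,3).tolist() for k,v in s.items()})
out=[]
for n in("top","side"):
    c=r.read_camera(n); np.savez(f"pics/{n}0.npz",**c)
    cv2.imwrite(f"pics/{n}0.png",cv2.cvtColor(c["color"],cv2.COLOR_RGB2BGR))
    print(n,c["mtx"].tolist(),c["rvec"],c["tvec"])
E
```

```text
pics
{'time_s': 0.0, 'joint_positions': [1.232, 0.435, 0.025, 1.574, -0.012, 1.134, -0.075], 'joint_velocities': [0.0, 0.0, 0.001, -0.0, -0.001, -0.0, 0.001], 'joint_torque': [-0.0, -66.785, 0.985, -31.446, -0.061, 0.043, 0.0], 'eef_pos': [145.794, -607.17, 197.526], 'eef_rot': [0.083, -0.083, 0.703, -0.702], 'contact_force': [-0.379, 0.766, 0.109], 'ft_torque': [-0.009, 0.024, -0.042], 'opening': 91.989}
top [[409.1904568651952, 0.0, 253.8264390281312], [0.0, 409.1904568651952, 184.87507053065755], [0.0, 0.0, 1.0]] [ 2.18752687 -2.12407528  0.16379477] [ -77.98157116  596.732667   1271.82034723]
side [[395.23427589152243, 0.0, 253.7851512739957], [0.0, 395.23427589152243, 190.4778893375714], [0.0, 0.0, 1.0]] [ 0.85508224 -2.6173429   0.98838103] [423.76788227 346.06663765 786.41311614]
```

View pics/top0.png

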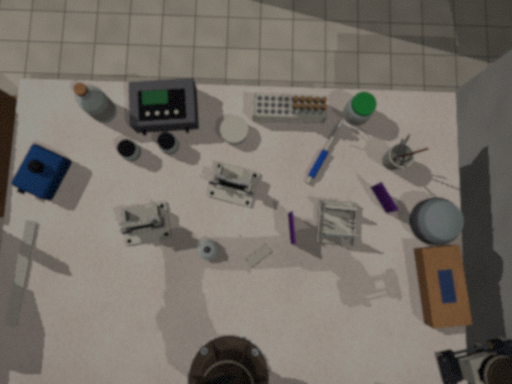

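View pics/side0.png

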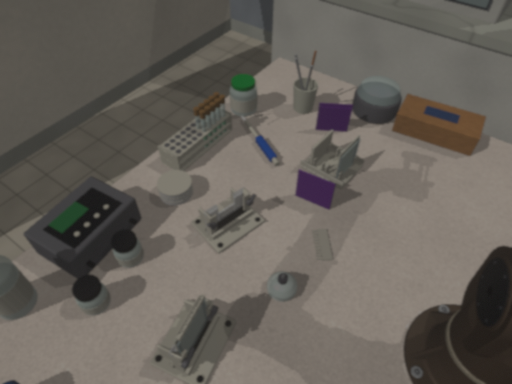

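```bash
cat > h.py <<'E'
import numpy as np,cv2
from rig import r
def world(c):
    """HxWx3 world points for fixed camera"""
    z=c["range_z"].astype(float);K=c["mtx"];v,u=np.mgrid[:z.shape[0],:z.shape[1]]
    p=np.stack([(u-K[0,2])/K[0,0]*z,(v-K[1,2])/K[1,1]*z,z],-1)
    R,_=cv2.Rodrigues(np.asarray(c["rvec"],float)); w=(p-np.asarray(c["tvec"]).ravel())@R
    w[z<=0]=np.nan; return w
def wrist():
    from scipy.spatial.transform import Rotation as Ro
    s=r.get_state(); c=r.read_camera("wrist")
    z=c["range_z"].astype(float);K=c["mtx"];v,u=np.mgrid[:z.shape[0],:z.shape[1]]
    p=np.stack([(u-K[0,2])/K[0,0]*z,(v-K[1,2])/K[1,1]*z,z],-1)
    T=np.asarray(c["T_tool_cam"]); p=p@T[:3,:3].T+T[:3,3]
    w=p@Ro.from_quat(s["eef_rot"],scalar_first=True).as_matrix().T+s["eef_pos"]
    w[z<=0]=np.nan; return s,c,w
E
python3 - <<'E'
from h import *
t=dict(np.load("pics/top0.npz"));s=dict(np.load("pics/side0.npz"))
def crop(c,x,y,w,h,): return cv2.resize(cv2.cvtColor(c["color"][y:y+h,x:x+w],cv2.COLOR_RGB2BGR),(400,300),interpolation=cv2.INTER_CUBIC)
a=np.vstack([np.hstack([crop(t,105,150,160,120),crop(s,140,175,160,120)]),np.hstack([crop(t,300,180,80,60),crop(s,280,125,100,75)])])
cv2.imwrite("pics/m1.png",cv2.convertScaleAbs(a,alpha=1.3))
w=world(t)
for n,(x0,x1,y0,y1) in dict(rack=(312,368,190,255),left=(112,178,195,250),mid=(200,268,155,212)).items():
    p=w[y0:y1,x0:x1].reshape(-1,3);p=p[np.isfinite(p[:,0])]
    print(n,"zmax",np.percentile(p[:,2],[50,90,99,100]).round(), "n>60",(p[:,2]>60).sum())
    q=p[(p[:,2]>3)]; print(q.mean(0).round(),cv2.minAreaRect(q[:,:2].astype(np.float32)))
    for lo,hi in((20,50),(50,70),(70,85),(85,100),(100,125),(125,200)):
        q=p[(p[:,2]>lo)&(p[:,2]<=hi)]
        if len(q)>3: print(lo,hi,len(q),q.mean(0).round(),cv2.minAreaRect(q[:,:2].astype(np.float32)))
E
```

```text
rack zmax [  3.  29. 105. 117.] n>60 223
[ 489. -330.   22.] ((492.19256591796875, -344.9732360839844), (210.49034118652344, 180.92222595214844), 0.4876125454902649)
20 50 259 [ 491. -325.   32.] ((490.35943603515625, -329.3665771484375), (121.57138061523438, 135.5564727783203), 86.82307434082031)
50 70 36 [ 502. -325.   60.] ((489.40283203125, -327.0231628417969), (98.55572509765625, 90.9395751953125), 85.917724609375)
70 85 86 [ 518. -331.   81.] ((490.5057678222656, -328.4861755371094), (99.24217224121094, 92.88096618652344), 86.13529968261719)
85 100 67 [ 481. -322.   93.] ((489.71807861328125, -328.7083740234375), (99.82369995117188, 91.27609252929688), 86.49125671386719)
100 125 50 [ 450. -326.  107.] ((448.2254638671875, -325.2582702636719), (97.16680145263672, 7.932168960571289), 86.2586898803711)
left zmax [  4.  60. 138. 145.] n>60 361
[469. 283.  30.] ((472.10919189453125, 292.3533935546875), (175.24539184570312, 215.2571563720703), 1.7596406936645508)
20 50 226 [470. 288.  28.] ((480.1031188964844, 286.74420166015625), (70.41219329833984, 121.78990936279297), 12.351652145
[... 620 characters left out ...]
8.46176147460938), 12.248623847961426)
mid zmax [ 2. 29. 87. 95.] n>60 215
[604.   7.  21.] ((609.1842041015625, 6.631294250488281), (187.13833618164062, 222.14981079101562), 1.54765784740448)
20 50 287 [600.  13.  28.] ((615.2293090820312, 6.952568054199219), (124.95719909667969, 69.67888641357422), 76.48998260498047)
50 70 117 [611.   9.  60.] ((615.6527709960938, 7.427490234375), (127.86428833007812, 71.63034057617188), 76.22943115234375)
70 85 80 [599.   8.  80.] ((597.7494506835938, 10.931266784667969), (143.48928833007812, 35.719627380371094), 76.84022521972656)
85 100 74 [603.  11.  88.] ((601.024658203125, 9.042282104492188), (121.25462341308594, 28.029254913330078), 76.856689453125)
```

View pics/m1.png

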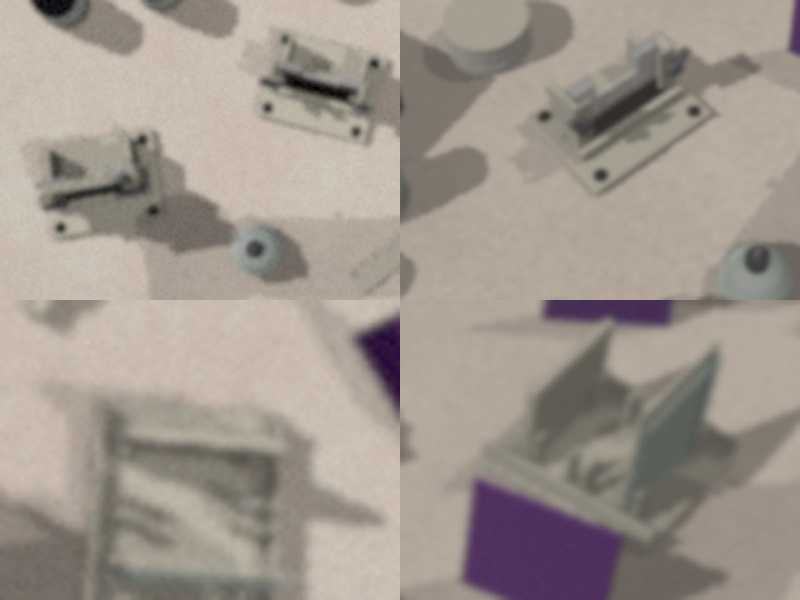

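```bash
cat >> h.py <<'E'
def go(target,yawdir=None):
    """shift in tool axes (mm) to world target; turn (deg) about tool y so tool z lies along yawdir (mod 180)"""
    from scipy.spatial.transform import Rotation as Ro
    s=r.get_state(); R=Ro.from_quat(s["eef_rot"],scalar_first=True).as_matrix()
    print("tcp",np.round(s["eef_pos"],1),"F",np.round(s["contact_force"],1),"t",round(s["time_s"],2),"open",round(s["opening"],1),"q",np.round(s["joint_positions"],2))
    print("R",R.round(3).tolist())
    print("shift",(R.T@(np.array(target)-s["eef_pos"])).round(1))
    if yawdir is not None:
        d=R.T@np.array([*yawdir,0.]); a=np.degrees(np.arctan2(d[0],d[2])); print("turn",(a+90)%180-90)
E
python3 - <<'E'
from h import *
for n in("side","top"):
    c=dict(np.load(f"pics/{n}0.npz")); R,_=cv2.Rodrigues(c["rvec"]); print(n,-R.T@c["tvec"])
c=r.read_camera("wrist"); print(c["T_tool_cam"].round(2).tolist(),c["mtx"][0,0])
go([455,-327,270],[.998,-.065])
E
```

```text
side [191.79946983 460.80224736 817.71705202]
top [ 417.59403243  -45.34856074 1342.85394926]
[[0.0, 0.96, 0.29, -79.88], [0.0, -0.29, 0.96, -186.81], [1.0, -0.0, -0.0, -0.16], [0.0, 0.0, 0.0, 1.0]] 273.9601507415023
tcp [ 145.9 -607.3  197.7] F [0.2 0.4 0.1] t 0.15 open 91.6 q [ 1.23  0.44  0.02  1.57 -0.01  1.13 -0.08]
R [[-0.972, -0.0, 0.234], [-0.234, 0.001, -0.972], [0.0, -1.0, -0.001]]
shift [-366.   -72.1 -200.4]
turn -72.76677269886159
```

```bash
python3 -m pendant '[[[1,-36,-30,-20,-7],[1,-72,-60,-40,-14],[1,-110,-72,-60,-22],[1,-150,-72,-80,-30],[1,-190,-72,-100,-38]]]' 20
python3 -c "
from h import *
go([455,-327,270],[.998,-.065])"
```

```text
time_s: 0.65
eef_pos: [308.6, -465.0, 270.9]
eef_rot: [-0.309, 0.309, -0.636, 0.636]
contact_force: [-0.2, -0.2, -0.8]
opening: 91.5
tcp [ 308.6 -465.   270.9] F [-0.2 -0.2 -0.8] t 0.65 open 91.5 q [ 1.03  0.28 -0.19  1.62  0.05  1.24  0.17]
R [[-0.618, 0.001, 0.786], [-0.786, -0.001, -0.618], [0.0, -1.0, 0.001]]
shift [-199.     0.9   29.8]
turn -34.455784564367164
```

```bash
python3 -m pendant '[[[1,-40,0,6,-7],[1,-80,0,12,-14],[1,-120,0,18,-21],[1,-160,0,24,-28],[1,-199,0,30,-34.5]]]'
python3 -m pendant '[[[1,0,0,0,0],[1,0,0,0,0]]]'
cat > look.py <<'E'
import sys
from h import *
n=sys.argv[1]
s,c,w=wrist(); np.savez(f"pics/{n}.npz",w=w,**c)
cv2.imwrite(f"pics/{n}.png",cv2.resize(cv2.cvtColor(c["color"],cv2.COLOR_RGB2BGR),None,fx=1.5,fy=1.5,interpolation=cv2.INTER_CUBIC))
print(s["eef_pos"],s["time_s"])
E
python3 look.py w1; python3 - <<'E'
from h import *
w=np.load("pics/w1.npz")["w"]; p=w.reshape(-1,3); p=p[np.isfinite(p[:,0])]
go([455,-327,270],[.998,-.065])
for a in(440,460,),(515,550):
  m=(p[:,0]>a[0]-15)&(p[:,0]<a[1]+15)&(abs(p[:,1]+327)<60)&(p[:,2]>65)&(p[:,2]<130); q=p[m]
  print(len(q)); 
  for z in range(66,118,4):
    t=q[abs(q[:,2]-z)<2]
    if len(t)>5: print(z,len(t),t.mean(0).round(1),np.percentile(t[:,0],[2,98]).round(1),cv2.minAreaRect(t[:,:2].astype(np.float32)))
E
```

```text
time_s: 1.15
eef_pos: [455.6, -327.7, 270.2]
eef_rot: [0.483, -0.484, 0.516, -0.516]
contact_force: [0.1, -0.6, 0.3]
opening: 91.5
time_s: 1.35
eef_pos: [455.1, -328.3, 270.0]
eef_rot: [0.483, -0.483, 0.517, -0.517]
contact_force: [-0.5, -0.5, -0.4]
opening: 91.9
[ 455.11037759 -328.25258677  269.99223671] 1.35
tcp [ 454.2 -329.4  270. ] F [-0.3 -1.1  0.1] t 1.4 open 91.7 q [ 0.81  0.31 -0.38  1.6   0.12  1.26  0.35]
R [[-0.071, -0.001, 0.998], [-0.998, -0.0, -0.071], [0.0, -1.0, -0.001]]
shift [-2.5 -0.   0.6]
turn -0.32439225510866265
478
66 7 [ 446.9 -335.1   66.4] [443.2 451.9] ((447.52716064453125, -331.3658752441406), (59.14386749267578, 0.3611049950122833), 81.15210723876953)
70 10 [ 447.2 -336.7   70. ] [442.7 451.7] ((447.179443359375, -336.6727600097656), (64.6673583984375, 0.568488597869873), 81.40800476074219)
74 6 [ 448.4 -331.9   73.9] [442.7 451.2] ((446.9480895996094, -340.8009948730469), (57.61681365966797, 0.3630862236022949), 81.06880187988281)
78 11 [ 449.1 -301.6   78. ] [443.3 452.2] ((447.58892822265625, -324.0938720703125), (91.11079406738281, 6.82040977478027
[... 1348 characters left out ...]
9.5] [523.7 534.5] ((526.8933715820312, -326.4071044921875), (86.39543914794922, 5.2340240478515625), 82.53128051757812)
74 18 [ 526.2 -327.6   73.9] [522.9 529.1] ((525.6882934570312, -332.99774169921875), (97.02407836914062, 0.9945206642150879), 86.45509338378906)
78 64 [ 525.9 -331.2   78.1] [523.  529.2] ((526.0428466796875, -328.81683349609375), (89.22027587890625, 1.4170233011245728), 86.17388916015625)
82 51 [ 526.7 -330.4   82.2] [523.1 530.6] ((529.8607177734375, -332.9499816894531), (97.86951446533203, 8.098897933959961), 86.0406723022461)
86 397 [ 530.  -331.1   85.4] [524.2 535.9] ((529.8265380859375, -333.0498962402344), (98.64229583740234, 8.276800155639648), 86.28118133544922)
```

View pics/w1.png

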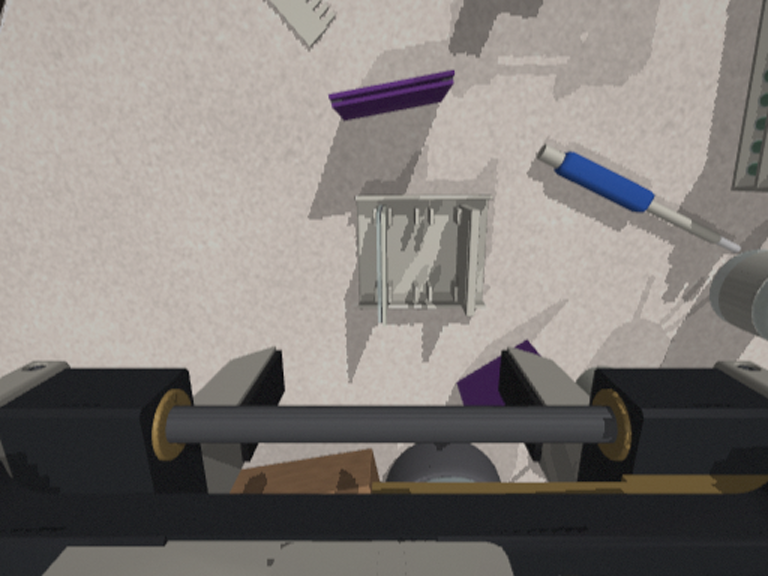

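```bash
python3 - <<'E'
from h import *
w=world(dict(np.load("pics/top0.npz")));p=w[150:215,195:272].reshape(-1,3);p=p[np.isfinite(p[:,0])]
y=np.array([.227,.974]);x=np.array([.974,-.227]);d=p[:,:2]-[601,9];u,v=d@x,d@y
for lo in range(-70,75,5):
    m=(u>=lo)&(u<lo+5)
    print(lo,"mid z",np.round(np.sort(p[m&(abs(v)<22),2])[::-2][:9]),"ends",np.round(np.percentile(p[m&(abs(v)>45)&(abs(v)<62),2],[50,90,100])) if (m&(abs(v)>45)&(abs(v)<62)).any() else "")
go([446.3,-327.5,82],[.998,-.06])
E
```

```text
-70 mid z [ 6.  3.  2.  1. -1. -2. -2. -2. -3.] ends [-2.  3.  3.]
-65 mid z [ 6.  2.  2.  2.  1. -1. -2. -2. -4.] ends [-0.  3.  3.]
-60 mid z [ 4.  2.  2.  1.  0.  0. -1. -2. -4.] ends [-0.  4.  6.]
-55 mid z [12. 11.  9.  9.  9.  8.  7.  7.  6.] ends [ 9. 13. 14.]
-50 mid z [14. 13. 12. 11. 10. 10.  9.  9.  8.] ends [ 9. 12. 14.]
-45 mid z [13. 12. 10. 10. 10.  8.  8.  7.  6.] ends [10. 11. 16.]
-40 mid z [12. 10. 10.  9.  9.  8.  7.  7.  6.] ends [ 9. 13. 13.]
-35 mid z [12. 12. 11. 10. 10.  9.  9.  7.  6.] ends [ 9. 10. 11.]
-30 mid z [15. 13. 13. 11. 10. 10.  9.  8.  8.] ends [ 9. 14. 14.]
-25 mid z [26. 23. 13. 12. 11. 11. 10.  9.  9.] ends [11. 66. 78.]
-20 mid z [30. 27. 27. 26. 25. 24. 23. 22. 22.] ends [26. 66. 73.]
-15 mid z [30. 28. 25. 23. 22. 21. 20. 10.] ends [68. 91. 92.]
-10 mid z [35. 31. 30. 30. 29. 28. 27. 27. 27.] ends [85. 92. 95.]
-5 mid z [33. 31. 31. 30. 30. 29. 29. 28. 27.] ends [85. 89. 89.]
0 mid z [58. 55. 49. 46. 41. 35. 34. 30. 30.] ends [70. 88. 92.]
5 mid z [62. 61. 60. 58. 57. 56. 56. 56. 55.] ends [85. 88. 90.]
10 mid z [54.] ends [88. 92. 95.]
15 
[... 304 characters left out ...]
. 60. 62.]
40 mid z [14. 13. 13. 10.  9.  8.  8.  7.  7.] ends [14. 62. 62.]
45 mid z [14. 12. 11. 11. 10.  9.  9.  8.  7.] ends [31. 61. 61.]
50 mid z [14. 13. 12. 10. 10.  9.  9.  8.  7.] ends [ 9. 11. 12.]
55 mid z [13. 12. 11. 11. 10.  9.  8.  7.  6.] ends [10. 13. 13.]
60 mid z [15. 13. 12. 10.  9.  9.  9.  7.  5.] ends [10. 11. 14.]
65 mid z [ 2.  0. -0. -1. -1. -2. -3. -5.] ends [-1.  2.  5.]
70 mid z [ 2.  2.  1.  0. -0. -0. -1. -2. -5.] ends [-2.  2.  4.]
tcp [ 454.2 -329.4  270. ] F [-0.3 -1.1  0.1] t 1.4 open 91.7 q [ 0.81  0.31 -0.38  1.6   0.12  1.26  0.35]
R [[-0.071, -0.001, 0.998], [-0.998, -0.0, -0.071], [0.0, -1.0, -0.001]]
shift [ -1.4 188.   -7.8]
turn -0.6103233994208637
```

```bash
python3 -m pendant '[[[1,-1.4,50,-8,-0.6],[1,-1.4,100,-8,-0.6],[1,-1.4,140,-8,-0.6],[1,-1.4,170,-8,-0.6],[1,-1.4,188,-8,-0.6]]]' 30
python3 -m pendant '[[[1,0,0,0,0]]]'
python3 -c "
from h import *
go([446.3,-327.5,82],[.998,-.06])"
```

```text
time_s: 1.9
eef_pos: [444.0, -328.0, 79.6]
eef_rot: [0.483, -0.485, 0.517, -0.514]
contact_force: [-0.4, -0.3, 0.5]
opening: 91.8
time_s: 2.0
eef_pos: [443.8, -327.6, 79.7]
eef_rot: [0.483, -0.485, 0.517, -0.514]
contact_force: [0.2, -0.1, 0.1]
opening: 92.0
tcp [ 443.8 -327.6   79.7] F [ 0.2 -0.1  0.1] t 2.0 open 92.0 q [ 0.79  0.48 -0.35  1.86  0.21  0.84  0.28]
R [[-0.062, -0.005, 0.998], [-0.998, 0.002, -0.062], [-0.002, -1.0, -0.005]]
shift [-0.2 -2.3  2.5]
turn -0.1331044014575582
```

```bash
python3 -m pendant '[[[1,0,-1.5,2.5,0],[-1,0,-1.5,2.5,0],[-1,0,-1.5,2.5,0],[-1,0,-1.5,2.5,0],[-1,0,-1.5,2.5,0]]]' 35
python3 -m pendant '[[[-1,0,0,0,0],[-1,0,0,0,0],[-1,0,0,0,0],[-1,0,0,0,0],[-1,0,0,0,0]]]'
python3 -c "
from h import *
go([446.3,-327.5,82],[.998,-.06])"
```

```text
time_s: 2.5
eef_pos: [449.5, -327.4, 84.4]
eef_rot: [-0.485, 0.485, -0.514, 0.515]
contact_force: [0.1, 0.4, -0.7]
opening: 63.9
time_s: 3.0
eef_pos: [449.3, -327.2, 83.8]
eef_rot: [0.485, -0.485, 0.515, -0.515]
contact_force: [0.0, -0.1, -0.6]
opening: 24.2
tcp [ 449.3 -327.2   83.8] F [ 0.  -0.1 -0.6] t 3.0 open 24.2 q [ 0.79  0.48 -0.35  1.85  0.21  0.85  0.28]
R [[-0.059, -0.0, 0.998], [-0.998, 0.0, -0.059], [-0.0, -1.0, -0.0]]
shift [ 0.5  1.8 -3. ]
turn 0.048549067607751795
```

```bash
python3 -m pendant '[[[-1,0,0,-2.5,0],[-1,0,0,-2.5,0],[-1,0,0,-2.5,0],[-1,0,0,-2.5,0],[-1,0,0,-2.5,0]]]'
python3 -m pendant '[[[-1,0,0,0,0],[-1,0,0,0,0]]]'
python3 -c "
from h import *
go([446.3,-327.5,82],[.998,-.06])"
```

```text
time_s: 3.5
eef_pos: [446.9, -327.1, 83.8]
eef_rot: [-0.485, 0.485, -0.515, 0.515]
contact_force: [0.3, -0.5, 0.3]
opening: 0.6
time_s: 3.7
eef_pos: [446.9, -327.1, 83.8]
eef_rot: [-0.485, 0.485, -0.515, 0.515]
contact_force: [-0.6, 0.0, -0.3]
opening: 0.2
tcp [ 446.9 -327.1   83.8] F [-0.6  0.  -0.3] t 3.7 open 0.2 q [ 0.79  0.47 -0.35  1.86  0.21  0.85  0.28]
R [[-0.059, -0.0, 0.998], [-0.998, -0.0, -0.059], [0.0, -1.0, -0.0]]
shift [ 0.5  1.8 -0.5]
turn 0.04870598584909658
```

```bash
python3 look.py w2
```

```text
[ 446.86758423 -327.07394177   83.81684768] 3.7
```

View pics/w2.png

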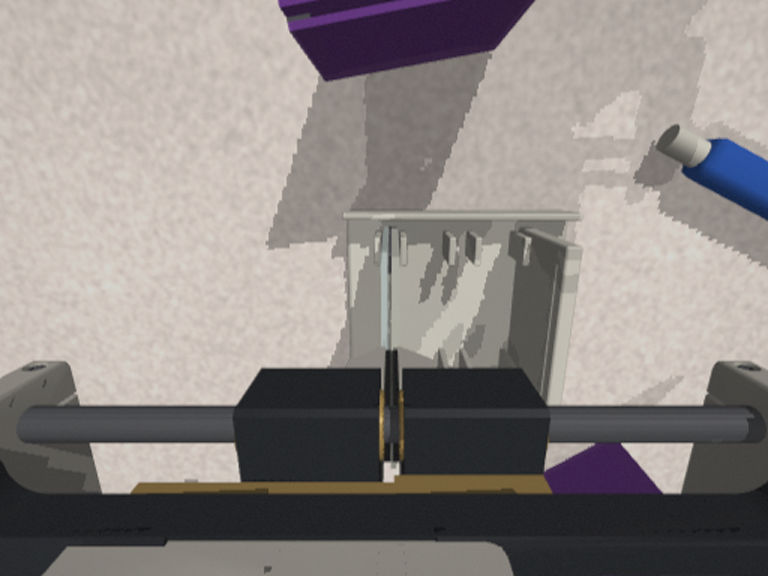

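```bash
python3 - <<'E'
from h import *
import numpy as np
w=np.load("pics/w2.npz");a=np.load("pics/w1.npz")
for n,d,y in(("w1",a,265),("w2",w,265),("w2",w,255),("w2",w,245),("w2",w,238)):
    z=d["range_z"][y]; print(n,y,z[120:135].round(),z[248:280].round(1))
p=w["w"].reshape(-1,3);p=p[np.isfinite(p[:,0])]
for y in range(-375,-270,6):
    q=p[(abs(p[:,1]-y)<3)&(p[:,2]>60)&(p[:,2]<160)&(abs(p[:,0]-447)<14)]
    if len(q): print(y,len(q),"top",q[:,2].max().round(1),[(z,q[abs(q[:,2]-z)<2.5,0].round().min(),q[abs(q[:,2]-z)<2.5,0].round().max()) for z in(100,110) if (abs(q[:,2]-z)<2.5).any()])
s=r.read_camera("side"); t=r.read_camera("top")
f=lambda c,x,y,w,h:cv2.resize(cv2.cvtColor(c["color"][y:y+h,x:x+w],cv2.COLOR_RGB2BGR),(400,300),interpolation=cv2.INTER_CUBIC)
big=lambda c,x,y:f(c,x,y,80,60)
cv2.imwrite("pics/m2.png",np.hstack([f(s,270,115,120,90),f(t,300,180,80,60)]))
go([0,0,0])
E
```

```text
w1 265 [ 92.  93.  94.  95.  95.  96.  98.  99.  99. 132. 132. 133.   0. 132.
 132.] [516.6 514.1 514.6 512.4 514.3 513.8 515.8 513.6 513.8 514.6 514.2 515.1
 514.2 515.6 513.  515.  514.8 515.2 513.  514.7 514.4 513.4 515.1 514.3
 515.  513.5 514.6 515.5 515.2 515.7 515.5 513.9]
w2 265 [305. 304. 305. 304. 304. 304. 305. 306. 305. 305. 304. 305. 304. 306.
 306.] [ 84.   82.7  83.4  83.   83.1  86.9  86.6  87.8 134.1 134.7 135.3 135.1
 135.2 134.9 135.1 133.9 135.  134.4  87.6  85.5  86.1  84.   82.9  83.8
  82.9  84.4  82.8  83.8  82.9  83.5  83.2  83.4]
w2 255 [301. 302. 302. 302. 301. 302. 302. 302. 300. 301. 302. 301. 300. 300.
 300.] [ 90.2  89.   89.8  89.2  89.2  92.  141.6 141.7 144.  144.9 145.  144.2
 144.5 144.9 144.  145.5 144.5 143.9 140.5 141.4  93.2  89.   89.9  89.3
  88.5  89.3  89.5  88.4  89.6  90.6  89.7  89.6]
w2 245 [297. 295. 297. 297. 298. 298. 297. 298. 298. 297. 297. 297. 298. 296.
 298.] [153.1 152.4 153.1 153.2 152.5 152.5 152.8 152.1 153.4 156.9 156.3 155.7
 156.  155.3 155.9 156.6 155.6 153.5 152.6 152.9 153.3 152.1 152.3 152.4
 153.9 151.4 153.2 154.4 1
[... 814 characters left out ...]
(447.0)), (110, np.float64(449.0), np.float64(452.0))]
-297 104 top 112.6 [(100, np.float64(444.0), np.float64(447.0)), (110, np.float64(449.0), np.float64(452.0))]
-291 100 top 112.1 [(100, np.float64(445.0), np.float64(448.0)), (110, np.float64(449.0), np.float64(453.0))]
-285 125 top 112.1 [(100, np.float64(445.0), np.float64(449.0)), (110, np.float64(450.0), np.float64(453.0))]
-279 201 top 111.8 [(100, np.float64(446.0), np.float64(453.0)), (110, np.float64(450.0), np.float64(453.0))]
tcp [ 446.9 -327.1   83.8] F [-0.   0.1 -0.4] t 3.85 open 0.4 q [ 0.79  0.47 -0.35  1.86  0.21  0.85  0.28]
R [[-0.059, -0.0, 0.998], [-0.998, 0.0, -0.059], [-0.0, -1.0, -0.0]]
shift [-300.1   83.8 -465.4]
```

View pics/m2.png

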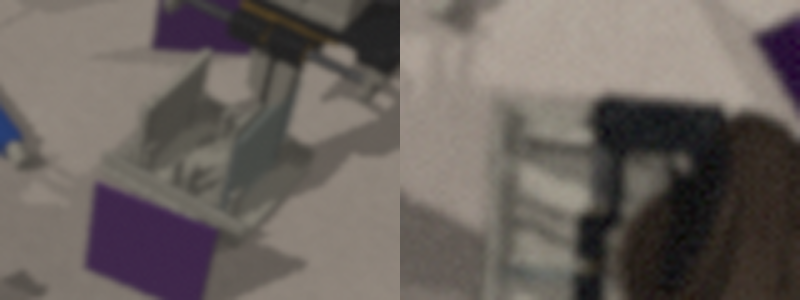

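```bash
python3 -m pendant '[[[-1,0,-5,0,0],[-1,0,-10,0,0],[-1,0,-15,0,0],[-1,0,-20,0,0],[-1,0,-20,0,0]]]'
python3 look.py w3; python3 - <<'E'
from h import *
w=np.load("pics/w3.npz");p=w["w"].reshape(-1,3);p=p[np.isfinite(p[:,0])]
for y in range(-375,-270,6):
    q=p[(abs(p[:,1]-y)<3)&(p[:,2]>60)&(p[:,2]<160)&(abs(p[:,0]-447)<14)]
    if len(q): print(y,len(q),np.histogram(q[:,2],range(60,165,5))[0], q[abs(q[:,2]-100)<3,0].mean().round(1),q[abs(q[:,2]-110)<3,0].mean().round(1),q[abs(q[:,2]-120)<3,0].mean().round(1),q[abs(q[:,2]-130)<3,0].mean().round(1))
go([0,0,0])
E
```

```text
time_s: 4.35
eef_pos: [447.4, -327.4, 104.8]
eef_rot: [-0.485, 0.485, -0.514, 0.515]
contact_force: [1.0, -0.4, -0.5]
opening: 0.6
[ 447.38465329 -327.40306393  104.81086818] 4.35
-345 3 [3 0 0 0 0 0 0 0 0 0 0 0 0 0 0 0 0 0 0 0] nan nan nan nan
-339 3 [3 0 0 0 0 0 0 0 0 0 0 0 0 0 0 0 0 0 0 0] nan nan nan nan
-333 8 [2 0 0 0 0 0 0 0 6 0 0 0 0 0 0 0 0 0 0 0] 444.0 nan nan nan
-327 59 [ 3  0  0  0  0  0  0  7 21  5 23  0  0  0  0  0  0  0  0  0] 443.8 448.7 nan nan
-321 107 [ 3  0  0  0  0  0  0  5 27 11 31  0  0  0  0  8  3  2  6 11] 444.2 449.0 nan nan
-315 685 [  0   0   0   0   0   0   0   6  24   8  29   0   0   0   7  79 148 176
 158  50] 444.7 449.4 nan nan
-309 73 [ 0  0  0  0  0  0  0 10 22  4 37  0  0  0  0  0  0  0  0  0] 445.0 449.8 nan nan
-303 72 [ 1  0  0  0  0  0  0  8 22  9 32  0  0  0  0  0  0  0  0  0] 445.4 450.1 nan nan
-297 74 [ 0  0  0  0  0  0  0  8 24  5 37  0  0  0  0  0  0  0  0  0] 445.8 450.5 nan nan
-291 78 [ 0  0  0  0  0  0  0  6 29  7 36  0  0  0  0  0  0  0  0  0] 446.2 450.8 nan nan
-285 92 [ 0  0  0  0  0  0  0  4 42  9 37  0  0  0  0  0  0  0  0  0] 447.3 451.2 nan nan
-279 149 [ 9 10  7 12 10 11 12 20 28  8 22  0  0  0  0  0  0  0  0  0] 448.3 451.4 nan nan
tcp [ 447.1 -327.3  104.4] F [-0.1  0.1 -0.6] t 4.4 open 0.5 q [ 0.8   0.45 -0.36  1.84  0.2   0.89  0.29]
R [[-0.059, 0.001, 0.998], [-0.998, -0.001, -0.059], [0.001, -1.0, 0.001]]
shift [-300.3  103.8 -465.8]<stdin>:5: RuntimeWarning: Mean of empty slice.
  ret = ret.dtype.type(ret / rcount)
```

```bash
python3 - <<'E'
from h import *
from scipy.spatial.transform import Rotation as Ro
w=np.load("pics/w3.npz");p=w["w"]
d=p-np.array([447.2,-327.3,104.6])
R=np.array([[-0.059,0,.998],[-.998,0,-.059],[0,-1,0]])
t=d@R
for v in range(150,262,6):
    print(v,[(round(t[v,u,0]),round(t[v,u,1]),round(t[v,u,2])) for u in(246,252,256,259,262,266,272)if np.isfinite(t[v,u,0])])
im=cv2.cvtColor(w["color"][130:280,160:360],cv2.COLOR_RGB2BGR)
cv2.imwrite("pics/c3.png",cv2.convertScaleAbs(cv2.resize(im,(800,600),interpolation=cv2.INTER_CUBIC),alpha=1.5,beta=20))
E
```

```text
150 [(-47, 95, -14), (-47, 95, -8), (-49, 78, -4), (-49, 78, -1), (-49, 77, 2), (-47, 94, 6), (-47, 93, 12)]
156 [(-41, 94, -14), (-45, 63, -7), (-49, 36, -3), (-49, 37, -1), (-49, 37, 2), (-45, 62, 5), (-41, 95, 12)]
162 [(-35, 93, -14), (-40, 61, -7), (-49, 5, -3), (-49, 5, -1), (-49, 6, 2), (-40, 62, 6), (-35, 94, 12)]
168 [(-28, 95, -15), (-34, 62, -7), (-45, 4, -3), (-45, 4, -1), (-47, -5, 1), (-34, 63, 6), (-28, 94, 12)]
174 [(-22, 94, -15), (-22, 93, -8), (-41, 4, -3), (-41, 3, -1), (-43, -6, 1), (-22, 94, 6), (-22, 95, 13)]
180 [(-16, 93, -15), (-16, 95, -8), (-36, 4, -3), (-16, 94, -1), (-39, -7, 1), (-16, 93, 6), (-16, 94, 13)]
186 [(-9, 96, -15), (-9, 93, -8), (-32, 3, -3), (-9, 95, -1), (-34, -6, 1), (-9, 94, 6), (-9, 94, 13)]
192 [(-3, 94, -15), (-2, 96, -9), (-27, 4, -3), (-3, 94, -1), (-30, -6, 1), (-2, 94, 6), (-2, 95, 13)]
198 [(4, 95, -15), (4, 95, -9), (-23, 3, -3), (4, 94, -1), (-26, -6, 1), (4, 93, 6), (4, 94, 13)]
204 [(11, 95, -15), (11, 94, -9), (-18, 4, -3), (11, 94, -1), (-21, -6, 1), (11, 95, 6), (11, 94, 13)]
210 [(18, 95, -15), (18, 96, -9), (-13, 5, -3),
[... 231 characters left out ...]
 (32, 94, 6), (32, 94, 13)]
228 [(39, 96, -16), (34, 82, -9), (1, 6, -3), (39, 95, -1), (-3, -5, 1), (34, 82, 6), (39, 94, 13)]
234 [(46, 93, -16), (-11, -34, -5), (-11, -32, -2), (-10, -30, -1), (-10, -31, 1), (-11, -34, 4), (-11, -34, 7)]
240 [(-11, -41, -8), (-11, -41, -5), (-11, -42, -2), (-10, -39, -1), (-10, -39, 1), (-11, -42, 4), (-11, -41, 7)]
246 [(-37, -101, -5), (-36, -100, -3), (-10, -48, -2), (-10, -47, 0), (-9, -46, 1), (-11, -49, 3), (-36, -100, 4)]
252 [(-37, -105, -4), (-36, -105, -2), (-10, -54, -2), (-10, -54, 0), (-10, -55, 1), (-11, -56, 3), (-37, -105, 4)]
258 [(-36, -109, -4), (-37, -109, -2), (-10, -61, -2), (-9, -60, 0), (-10, -61, 1), (-11, -63, 3), (-36, -108, 4)]
```

View pics/c3.png

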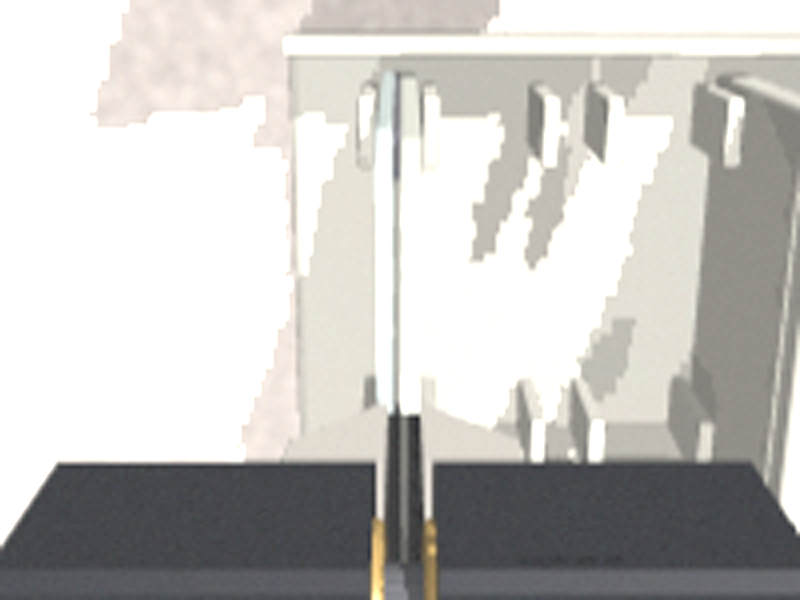

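```bash
python3 -m pendant '[[[0,0,-10,-0.5,0],[0,0,-10,-0.5,0],[0,0,-10,-0.5,0],[0,0,-10,-0.5,0],[0,0,-10,-0.5,0]]]'
python3 -m pendant '[[[0,0,0,0,0],[0,0,0,0,0],[0,0,0,0,0]]]'
python3 look.py w4; python3 - <<'E'
from h import *
from scipy.spatial.transform import Rotation as Ro
s=r.get_state();R=Ro.from_quat(s["eef_rot"],scalar_first=True).as_matrix()
t=(np.load("pics/w4.npz")["w"]-s["eef_pos"])@R
q=t[np.isfinite(t[...,0])]
m=(abs(q[:,0]+10)<4)&(abs(q[:,2])<70)&(q[:,1]<20)&(q[:,1]>-90)
q=q[m]; q=q[q[:,1].argsort()[::-1]]
print(len(q)); print(q[::max(1,len(q)//40)].round(1)[:20])
go([446.5,-327,55])
E
```

```text
time_s: 4.9
eef_pos: [446.2, -327.0, 113.6]
eef_rot: [0.485, -0.485, 0.515, -0.514]
contact_force: [0.4, 0.2, -0.3]
opening: 35.9
time_s: 5.2
eef_pos: [446.3, -327.0, 113.7]
eef_rot: [0.485, -0.485, 0.515, -0.515]
contact_force: [0.2, -0.2, -0.2]
opening: 46.1
[ 446.30235164 -327.02729085  113.74058543] 5.2
2130
[[ -7.5  15.   -3.4]
 [ -7.6   3.6   3.5]
 [ -9.9 -30.6  25.3]
 [ -9.3 -33.5  23.1]
 [-10.8 -35.5  32.4]
 [-11.1 -37.3 -33.4]
 [-10.4 -38.8  31.8]
 [-10.5 -40.2 -25.3]
 [-11.1 -41.4 -30.3]
 [-11.  -42.6 -34.7]
 [-11.5 -43.5 -33.9]
 [-11.3 -44.7  27.8]
 [-11.2 -45.8  25.9]
 [-11.2 -47.  -37.1]
 [-11.6 -47.9  36.2]
 [ -9.6 -48.7 -22.9]
 [-11.4 -49.9  26.3]
 [-11.2 -50.8  30.6]
 [-11.2 -51.9  27.7]
 [-11.  -52.7  34.6]]
tcp [ 446.3 -327.   113.8] F [-0.7  0.2 -0. ] t 5.25 open 45.7 q [ 0.8   0.44 -0.36  1.83  0.19  0.91  0.3 ]
R [[-0.059, -0.0, 0.998], [-0.998, 0.0, -0.059], [-0.0, -1.0, -0.0]]
shift [-0.  58.8  0.2]
```

```bash
python3 -m pendant '[[[0,0,25,0,0],[0,0,45,0,0],[0,0,58,0,0],[-1,0,58,0,0],[-1,0,58,0,0]]]' 35
python3 -m pendant '[[[-1,0,0,0,0],[-1,0,0,0,0],[-1,0,0,0,0],[-1,0,0,0,0],[-1,0,0,0,0]]]'
python3 -m pendant '[[[-1,0,0,0,0],[-1,0,0,0,0],[-1,0,0,0,0]]]'
```

```text
time_s: 5.75
eef_pos: [446.6, -327.1, 56.1]
eef_rot: [0.485, -0.485, 0.515, -0.515]
contact_force: [-0.1, -0.0, 0.3]
opening: 34.3
time_s: 6.25
eef_pos: [446.5, -327.3, 56.4]
eef_rot: [-0.485, 0.485, -0.514, 0.515]
contact_force: [-2.3, 0.4, 6.3]
opening: 7.6
time_s: 6.55
eef_pos: [446.5, -327.3, 56.3]
eef_rot: [-0.485, 0.485, -0.514, 0.515]
contact_force: [-2.2, 0.7, 5.5]
opening: 7.5
```

```bash
python3 -m pendant '[[[-1,0,-8,0,0],[-1,0,-20,0,0],[-1,0,-34,0,0],[-1,0,-48,0,0],[-1,0,-62,0,0]]]'
python3 -m pendant '[[[-1,0,-20,0,0],[-1,0,-45,0,0],[-1,0,-70,0,0],[-1,0,-95,0,0],[-1,0,-100,0,0]]]'
python3 -c "
from h import *
go([600,9,220],[.974,-.227])"
```

```text
time_s: 7.05
eef_pos: [446.6, -327.2, 119.5]
eef_rot: [-0.485, 0.485, -0.514, 0.515]
contact_force: [-0.2, -0.5, -2.0]
opening: 8.0
time_s: 7.55
eef_pos: [447.9, -327.7, 221.6]
eef_rot: [-0.485, 0.485, -0.513, 0.516]
contact_force: [1.3, 0.1, -2.4]
opening: 7.7
tcp [ 447.9 -327.7  221.6] F [ 1.3  0.1 -2.4] t 7.55 open 7.7 q [ 0.82  0.33 -0.38  1.69  0.13  1.14  0.35]
R [[-0.059, 0.005, 0.998], [-0.998, -0.003, -0.059], [0.003, -1.0, 0.005]]
shift [-345.1    1.3  131.9]
turn 9.732182421111247
```

```bash
python3 -m pendant '[[[-1,-25,0,10,1],[-1,-58,0,25,2],[-1,-92,0,39,3],[-1,-126,0,53,4],[-1,-160,0,68,5]]]'
python3 -c "
from h import *
go([588,-45,220],[.974,-.227])"
```

```text
time_s: 8.05
eef_pos: [523.6, -170.0, 217.4]
eef_rot: [0.462, -0.462, 0.536, -0.535]
contact_force: [1.2, 0.0, -0.9]
opening: 7.8
tcp [ 523.6 -170.   217.4] F [ 1.2  0.  -0.9] t 8.05 open 7.8 q [ 0.54  0.34 -0.43  1.7   0.15  1.14 -0.08]
R [[-0.147, -0.001, 0.989], [-0.989, 0.0, -0.147], [0.0, -1.0, -0.001]]
shift [-133.1   -2.6   45.3]
turn 4.671557467375365
```

```bash
python3 -m pendant '[[[-1,-34,-1,12,1.2],[-1,-68,-2,24,2.4],[-1,-100,-3,35,3.6],[-1,-122,-3,42,4.4],[-1,-133,-3,45,4.7]]]'
python3 -m pendant '[[[-1,0,0,0,0],[-1,0,0,0,0]]]'
python3 look.py w5
python3 - <<'E'
from h import *
w=np.load("pics/w5.npz")["w"]; p=w.reshape(-1,3);p=p[np.isfinite(p[:,0])]
go([601,9,220],[.974,-.227])
rect=lambda q:cv2.minAreaRect(q[:,:2].astype(np.float32))
# stand pieces
y=np.array([.227,.974]);x=np.array([.974,-.227]);d=p[:,:2]-[601,9];u,v=d@x,d@y
near=(abs(u)<75)&(abs(v)<100)
b=p[near&(abs(p[:,2]-10)<2.5)];print("base",len(b),rect(b))
b=p[near&(p[:,2]>83)&(p[:,2]<93)];print("top",len(b),rect(b))
for lo in range(-30,31,2):
    m=(u>=lo)&(u<lo+2)
    e1=p[m&(v>43)&(v<51),2];e2=p[m&(v<-43)&(v>-51),2];mm=p[m&(abs(v)<20),2]
    f=lambda a:np.percentile(a,[10,50,95]).round().tolist() if len(a)>3 else None
    print(lo,f(e1),f(e2),f(mm))
print("along y, in slot |u-3|<4")
for lo in range(-66,67,2):
    m=(v>=lo)&(v<lo+2)&(abs(u-3)<3); a=p[m&(p[:,2]<130),2]
    if len(a)>2: print(lo,np.percentile(a,[10,50,95]).round().tolist(),end=" ")
E
```

```text
time_s: 8.55
eef_pos: [588.0, -43.5, 220.4]
eef_rot: [0.441, -0.44, 0.554, -0.553]
contact_force: [0.1, 0.5, -1.9]
opening: 7.4
time_s: 8.75
eef_pos: [587.0, -47.8, 220.5]
eef_rot: [-0.439, 0.44, -0.554, 0.554]
contact_force: [0.1, -0.9, -2.3]
opening: 7.8
[587.02438928 -47.83409212 220.45272105] 8.75
tcp [587.  -48.4 220.6] F [-0.7  0.2 -1.7] t 8.8 open 7.9 q [ 0.31  0.4  -0.44  1.6   0.18  1.18 -0.41]
R [[-0.228, -0.001, 0.974], [-0.974, -0.001, -0.228], [0.001, -1.0, -0.0]]
shift [-59.1   0.5   0.5]
turn -0.07652362170993854
base 5475 ((603.9412231445312, 6.771507263183594), (148.56756591796875, 119.89473724365234), 76.63371276855469)
top 681 ((599.0091552734375, 7.512409210205078), (123.33712768554688, 27.701236724853516), 76.51126861572266)
-30 [11.0, 11.0, 12.0] [10.0, 11.0, 12.0] [10.0, 10.0, 12.0]
-28 [9.0, 10.0, 11.0] [10.0, 11.0, 12.0] [10.0, 11.0, 12.0]
-26 [10.0, 11.0, 11.0] [10.0, 10.0, 12.0] [10.0, 11.0, 12.0]
-24 [9.0, 10.0, 11.0] [9.0, 9.0, 10.0] [10.0, 11.0, 12.0]
-22 [24.0, 42.0, 65.0] [24.0, 263.0, 268.0] [24.0, 25.0, 26.0]
-20 [24.0, 60.0, 66.0] [25.0, 262.0, 268.
[... 1862 characters left out ...]
] -4 [30.0, 58.0, 60.0] -2 [30.0, 32.0, 59.0] 0 [31.0, 59.0, 60.0] 2 [30.0, 44.0, 59.0] 4 [31.0, 45.0, 60.0] 6 [30.0, 45.0, 59.0] 8 [31.0, 59.0, 59.0] 10 [31.0, 32.0, 58.0] 12 [30.0, 45.0, 59.0] 14 [31.0, 58.0, 59.0] 16 [30.0, 45.0, 59.0] 18 [31.0, 45.0, 60.0] 20 [30.0, 43.0, 59.0] 22 [30.0, 53.0, 83.0] 24 [31.0, 82.0, 85.0] 26 [31.0, 52.0, 84.0] 28 [30.0, 50.0, 84.0] 30 [30.0, 40.0, 83.0] 32 [31.0, 47.0, 84.0] 34 [30.0, 64.0, 85.0] 36 [31.0, 45.0, 83.0] 38 [30.0, 44.0, 84.0] 40 [32.0, 62.0, 85.0] 42 [31.0, 39.0, 83.0] 44 [31.0, 40.0, 84.0] 46 [30.0, 39.0, 84.0] 48 [21.0, 57.0, 82.0] 50 [80.0, 83.0, 85.0] 52 [85.0, 86.0, 87.0] 54 [86.0, 87.0, 90.0] 56 [89.0, 90.0, 91.0] 58 [88.0, 89.0, 89.0]
```

View pics/w5.png

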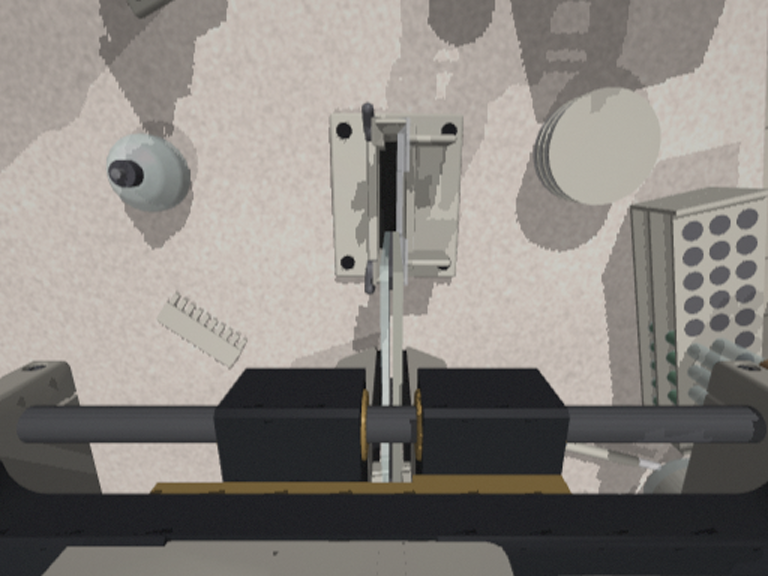

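```bash
cat > sw.py <<'E'
import sys
from h import *
from scipy.spatial.transform import Rotation as Ro
def sandwich(n,s):
    R=Ro.from_quat(s["eef_rot"],scalar_first=True).as_matrix()
    t=(np.load(f"pics/{n}.npz")["w"]-np.asarray(s["eef_pos"]))@R
    q=t[np.isfinite(t[...,0])]; q=q[(abs(q[:,2])<9)&(q[:,0]<-14)&(q[:,0]>-65)&(q[:,1]>-75)&(q[:,1]<60)]
    top=np.median(np.sort(q[:,1])[:60]); print("top tool y",top,len(q))
    c=q[abs(q[:,1]-top)<4]; g=q[abs(q[:,1]-top-10)<3]
    for k,a in(("cer",c),("gl",g)):
        py=np.polyfit(a[:,0],a[:,1],1);pz=np.polyfit(a[:,0],a[:,2],1)
        print(k,len(a),"tilt",py.round(4),"z(x)",pz.round(4),"xmin",np.percentile(a[:,0],[0,1,3]).round(1))
    return q
E
python3 - <<'E'
from sw import *
s=dict(eef_rot=[-0.4398,0.44,-0.554,0.554],eef_pos=[587.02438928,-47.83409212,220.45272105])
q=sandwich("w5",s)
for x in range(-52,-14,4):
    a=q[abs(q[:,0]-x)<2]; print(x,np.histogram(a[:,1],range(-70,60,10))[0])
go([599.1,7.8,220],[.973,-.232])
E
```

```text
top tool y -54.827261762512265 1117
cer 422 tilt [-1.50000e-03 -5.40369e+01] z(x) [-0.0088  2.1502] xmin [-49.  -48.9 -48.6]
gl 395 tilt [ 5.6000e-03 -4.3769e+01] z(x) [-0.0428 -3.3995] xmin [-49.1 -49.1 -48.9]
-52 [0 0 0 0 0 0 0 0 0 0 0 0]
-48 [ 0 53 86 49 44 31 33 24 22 20 20 10]
-44 [ 0 56 65  0  0  0  0  0  0  0  0  0]
-40 [ 0 50 53  0  0  0  0  0  0  0  0  0]
-36 [ 0 52 41  0  0  0  0  0  0  0  0  0]
-32 [ 0 51 35  0  0  1  0  0  0  0  0  0]
-28 [ 0 40 33  0  0  6  0  0  0  0  0  0]
-24 [ 0 42 37  0  0  7  0  0  0  0  0  0]
-20 [ 0 44 33  0  0  5  0  0  0  0  0  0]
-16 [ 0 39 29  0  0  6  0  0  0  0  0  0]
tcp [587.  -48.4 220.6] F [-0.7  0.2 -1.7] t 8.8 open 7.9 q [ 0.31  0.4  -0.44  1.6   0.18  1.18 -0.41]
R [[-0.228, -0.001, 0.974], [-0.974, -0.001, -0.228], [0.001, -1.0, -0.0]]
shift [-57.5   0.5  -1.1]
turn 0.2154033819264356
```

```bash
python3 -m pendant '[[[-1,-15,0,-1,0.2],[-1,-32,0,-1,0.2],[-1,-48,0,-1,0.2],[-1,-58,0,-1,0.2],[-1,-58,0,-1,0.2]]]' 45
python3 -m pendant '[[[-1,0,20,0,0],[-1,0,45,0,0],[-1,0,62,0,0],[-1,0,70,0,0],[-1,0,70,0,0]]]'
python3 -m pendant '[[[-1,0,0,0,0],[-1,0,0,0,0]]]'
python3 look.py w6
python3 - <<'E'
from sw import *
s=r.get_state(); sandwich("w6",s)
go([599.3,8.5,140],[.973,-.232])
p=np.load("pics/w6.npz")["w"].reshape(-1,3);p=p[np.isfinite(p[:,0])]
y=np.array([.232,.973]);x=np.array([.973,-.232]);d=p[:,:2]-[599.1,7.8];u,v=d@x,d@y
f=lambda a:np.percentile(a,[10,50,90]).round().tolist() if len(a)>3 else None
for lo in range(-18,18,2):
    m=(u>=lo)&(u<lo+2)&(p[:,2]<95)
    print(lo,"end",f(p[m&(v>44)&(v<51),2]),end=" ")
print()
for lo in range(44,66,2):
    print(lo,f(p[(v>=lo)&(v<lo+2)&(abs(u)<3),2]),end=" ")
E
```

```text
time_s: 9.3
eef_pos: [599.9, 11.7, 220.9]
eef_rot: [0.439, -0.439, 0.554, -0.554]
contact_force: [-1.2, -0.3, -2.5]
opening: 7.4
time_s: 9.8
eef_pos: [599.1, 9.4, 149.9]
eef_rot: [0.438, -0.439, 0.555, -0.554]
contact_force: [0.2, -0.4, -0.8]
opening: 7.7
time_s: 10.0
eef_pos: [600.6, 10.3, 152.0]
eef_rot: [-0.439, 0.438, -0.554, 0.555]
contact_force: [0.3, 0.6, -1.4]
opening: 7.9
[600.58826905  10.3259043  151.98327747] 10.0
top tool y -54.95153938867951 1111
cer 412 tilt [-5.10000e-03 -5.42379e+01] z(x) [-0.0078  2.1717] xmin [-49.1 -48.8 -48.6]
gl 400 tilt [ 6.30000e-03 -4.39479e+01] z(x) [-0.0456 -3.4823] xmin [-49.1 -49.  -48.8]
tcp [600.5  10.3 151.9] F [-0.1  0.2 -1.7] t 10.05 open 7.5 q [ 0.2   0.48 -0.44  1.67  0.23  1.05 -0.54]
R [[-0.23, 0.002, 0.973], [-0.973, -0.0, -0.23], [-0.0, -1.0, 0.002]]
shift [ 2.1 11.9 -0.8]
turn 0.10798323336665305
-18 end [61.0, 64.0, 65.0] -16 end None -14 end [89.0, 90.0, 91.0] -12 end [89.0, 89.0, 90.0] -10 end [86.0, 87.0, 88.0] -8 end [84.0, 84.0, 85.0] -6 end [67.0, 82.0, 83.0] -4 end None -2 end None 0 end None 2 end None 4 end [45.0, 81.0, 81.0] 6 end [83.0, 84.0, 85.0] 8 end [86.0, 87.0, 88.0] 10 end [88.0, 89.0, 91.0] 12 end [89.0, 89.0, 90.0] 14 end [59.0, 59.0, 61.0] 16 end [59.0, 60.0, 61.0] 
44 [31.0, 196.0, 206.0] 46 [195.0, 196.0, 206.0] 48 [195.0, 197.0, 206.0] 50 [121.0, 173.0, 197.0] 52 [82.0, 84.0, 85.0] 54 [86.0, 86.0, 87.0] 56 [88.0, 90.0, 90.0] 58 [80.0, 90.0, 91.0] 60 [12.0, 55.0, 80.0] 62 [10.0, 11.0, 11.0] 64 [10.0, 11.0, 11.0]
```

```bash
python3 -m pendant '[[[-1,2,3,-0.8,0],[-1,2,6,-0.8,0],[-1,2,9,-0.8,0],[-1,2,9,-0.8,0],[-1,2,9,-0.8,0]]]'
python3 -c "
from h import *
go([599.3,8.5,130],[.973,-.232])"
```

```text
time_s: 10.55
eef_pos: [598.5, 8.7, 141.7]
eef_rot: [0.439, -0.439, 0.555, -0.554]
contact_force: [-0.3, 0.5, -2.5]
opening: 7.3
tcp [598.5   8.7 141.7] F [-0.3  0.5 -2.5] t 10.55 open 7.3 q [ 0.2   0.49 -0.44  1.68  0.23  1.03 -0.55]
R [[-0.23, -0.0, 0.973], [-0.973, 0.0, -0.23], [0.0, -1.0, -0.0]]
shift [-0.  11.7  0.8]
turn 0.12268255978935372
```

```bash
python3 -m pendant '[[[-1,0,4,0.5,0],[-1,0,8,0.5,0],[-1,0,12,0.5,0],[-1,0,16,0.5,0],[-1,0,16,0.5,0]]]'
python3 -c "
from h import *
go([599.3,8.5,110],[.973,-.232])"
```

```text
time_s: 11.05
eef_pos: [598.6, 8.4, 125.0]
eef_rot: [0.438, -0.439, 0.555, -0.554]
contact_force: [0.1, -0.2, -2.5]
opening: 7.5
tcp [598.6   8.4 125. ] F [ 0.1 -0.2 -2.5] t 11.05 open 7.5 q [ 0.2   0.5  -0.44  1.7   0.24  0.99 -0.55]
R [[-0.23, -0.001, 0.973], [-0.973, -0.0, -0.23], [0.0, -1.0, -0.001]]
shift [-0.3 15.   0.7]
turn 0.11651668101133339
```

```bash
python3 -m pendant '[[[-1,0,2,0.5,0.1],[-1,0,4,0.5,0.1],[-1,0,6,0.5,0.1],[-1,0,8,0.5,0.1],[-1,0,10,0.5,0.1]]]'
python3 -c "
from h import *
go([599.3,8.5,110],[.973,-.232])"
```

```text
time_s: 11.55
eef_pos: [599.5, 8.4, 115.7]
eef_rot: [-0.438, 0.438, -0.555, 0.555]
contact_force: [-0.0, 0.5, -2.0]
opening: 7.6
tcp [599.5   8.4 115.7] F [-0.   0.5 -2. ] t 11.55 open 7.6 q [ 0.2   0.51 -0.43  1.71  0.25  0.97 -0.56]
R [[-0.232, -0.0, 0.973], [-0.973, -0.0, -0.232], [0.0, -1.0, -0.0]]
shift [-0.1  5.7 -0.2]
turn 0.020173770434453786
```

In the straight part of the slot with no contact force. Continue down (strip contact expected at TCP z ≈ 76).

```bash
python3 -m pendant '[[[-1,0,4,0,0],[-1,0,8,0,0],[-1,0,12,0,0],[-1,0,16,0,0],[-1,0,20,0,0]]]'
python3 -m pendant '[[[-1,0,3,0,0],[-1,0,6,0,0],[-1,0,9,0,0],[-1,0,12,0,0],[-1,0,15,0,0]]]'
python3 -c "
from h import *
go([599.3,8.5,76],[.973,-.232])"
```

```text
time_s: 12.05
eef_pos: [599.5, 8.3, 95.4]
eef_rot: [0.438, -0.438, 0.555, -0.555]
contact_force: [-0.3, 0.4, -2.2]
opening: 7.6
time_s: 12.55
eef_pos: [599.6, 8.4, 80.6]
eef_rot: [-0.438, 0.438, -0.555, 0.555]
contact_force: [0.0, -0.7, -1.3]
opening: 7.8
tcp [599.6   8.4  80.6] F [ 0.  -0.7 -1.3] t 12.55 open 7.8 q [ 0.19  0.55 -0.42  1.74  0.27  0.91 -0.58]
R [[-0.232, 0.0, 0.973], [-0.973, -0.0, -0.232], [0.0, -1.0, 0.0]]
shift [-0.   4.6 -0.3]
turn 0.01849014340925237
```

```bash
python3 -m pendant '[[[-1,0,1,0,0],[-1,0,2,0,0],[-1,0,3,0,0],[-1,0,4,0,0],[-1,0,5,0,0]]]' 55
python3 -m pendant '[[[-1,0,0.5,0,0],[-1,0,1,0,0],[-1,0,1.5,0,0],[-1,0,2,0,0],[-1,0,2,0,0]]]'
```

```text
time_s: 13.05
eef_pos: [599.6, 8.4, 75.9]
eef_rot: [-0.438, 0.438, -0.555, 0.555]
contact_force: [0.1, -0.4, -0.3]
opening: 7.8
time_s: 13.55
eef_pos: [599.8, 8.4, 74.1]
eef_rot: [-0.438, 0.438, -0.555, 0.555]
contact_force: [-1.1, 0.2, 3.4]
opening: 7.5
```

```bash
python3 -m pendant '[[[-1,0,0.5,0,0],[-1,0,1,0,0],[-1,0,1.5,0,0],[-1,0,1.5,0,0],[-1,0,1.5,0,0]]]'
python3 -m pendant '[[[-1,0,0.5,0,0],[-1,0,1,0,0],[-1,0,1,0,0],[-1,0,1,0,0]]]'
```

```text
time_s: 14.05
eef_pos: [599.8, 8.4, 72.8]
eef_rot: [-0.438, 0.438, -0.555, 0.555]
contact_force: [-1.7, -0.1, 6.8]
opening: 7.5
time_s: 14.45
eef_pos: [600.1, 8.4, 72.4]
eef_rot: [-0.439, 0.438, -0.555, 0.555]
contact_force: [-1.9, -1.2, 11.4]
opening: 7.5
```

```bash
python3 -m pendant '[[[-1,0,0.5,0,0],[-1,0,1,0,0],[-1,0,1,0,0],[-1,0,1,0,0]]]'
python3 -m pendant '[[[-1,0,0,0,0],[-1,0,0,0,0],[-1,0,0,0,0],[-1,0,0,0,0],[-1,0,0,0,0]]]'
python3 look.py w7
python3 - <<'E'
from sw import *
s=r.get_state(); sandwich("w7",s); go([599.3,8.5,72],[.973,-.232])
E
```

```text
time_s: 14.85
eef_pos: [600.4, 8.4, 72.3]
eef_rot: [-0.439, 0.438, -0.554, 0.556]
contact_force: [-5.4, -1.3, 20.2]
opening: 7.4
time_s: 15.35
eef_pos: [600.4, 8.4, 72.3]
eef_rot: [-0.439, 0.438, -0.554, 0.556]
contact_force: [-4.7, -0.5, 21.1]
opening: 7.3
[600.35508351   8.42059685  72.27881832] 15.35
top tool y -54.98476579956791 2118
cer 430 tilt [-2.30000e-03 -5.41406e+01] z(x) [-0.0069  2.1672] xmin [-49.1 -48.8 -48.4]
gl 400 tilt [ 6.00000e-04 -4.40612e+01] z(x) [-0.0451 -3.5822] xmin [-49.1 -49.  -48.8]
tcp [600.4   8.4  72.3] F [-4.8 -1.1 19.7] t 15.4 open 7.6 q [ 0.18  0.56 -0.42  1.75  0.28  0.89 -0.59]
R [[-0.232, 0.002, 0.973], [-0.973, -0.0, -0.232], [-0.0, -1.0, 0.002]]
shift [ 0.2  0.3 -1.1]
turn 0.009035497496739708
```

View pics/w7.png

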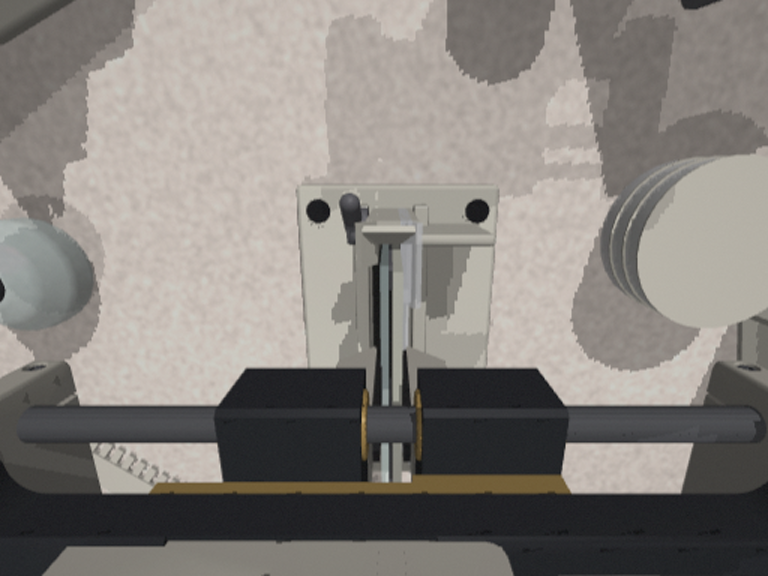

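```bash
python3 -c "
from rig import r
s=r.get_state();print(s['contact_force'],s['opening'],abs(s['joint_velocities']).max() if hasattr(s['joint_velocities'],'max') else s['joint_velocities']);print(r.sign_off())"
```

```text
[-4.76013049 -1.14441163 19.66217105] 7.634738241272327 0.0024471750518959513
the job is handed in; nothing more can be done
None
```

The sandwich is fully home in the empty stand, glass on the lip side. The arm is still gripping it and pressing down with about 20 N, so you can turn the cams. I handed the job in at about 15.4 s.

**Last checks**
- **Strip:** it is at its stop. On the last 1 mm press the tool moved only 0.1 mm while the force rose from 11 to 20 N.
- **Height:** the underside works out at about 26 mm above the bench.
- **Grip:** the fingers are 7.5 mm apart, set to 55 N. The sandwich has not slipped or tilted in the fingers, and the arm is at rest.
- **Position:** yaw agrees with the stand to within about 0.01 deg as measured. The tool sits about 1 mm toward the back wall, with roughly 5 N of sideways force there.

**What disagreed**
- **First grasp missed:** the fingers closed just above the plates without touching them. In the wrist images the fingertips are about 29 mm short of the reported TCP, which does not match the description. I went lower by that amount and the second grasp held.

**Not checked:** I did not measure the dam, the filled stand or the other objects again at the end. The arm passed well clear of them and no unexpected forces showed on the way.

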